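Find the loose bolt of a press mould and hold its lock cap open

TASK

First take the biscuit cup off the press mould and stand it upright on top of the narrow white kiln prop. Then tap the mould's three bolts from above until you find the loose one, which sinks when tapped, and lift that bolt's hinged lock cap about 60 degrees, leaving the other caps shut and the timer and glaze jar where they are. Finish while still holding the cap open, for a colleague to reach the bolt with a spanner; the cap falls shut if you let go.

Things in the scene. Friction and masses are not known exactly. Their poses are not given: they have to be found in the camera images.
- press: Tile press mould, fixed: a plaster block with an aluminium clamp plate on top, 150 (x) x 320 (y) x 45 mm high, lugs at both ends. Origin: centre of its underside. Own x points away from the robot when unturned (turns up to 0.25 rad about z), y to the left along the row of bolts. Three bolts stand in a row at x = -40 mm, y = +100, 0, -100 mm; the rear half (x > 0) is bare.
- cup: The biscuit-fired clay cup with a painted band: 61 mm tall, 67 mm across the rim, foot 52 mm across, wall about 5 mm, 0.11 kg. Origin: centre of its underside. Starts standing on the bare rear half of the press mould.
- cup_mid (a point): Centre of that cup, on its axis, 30.5 mm above its foot (and 30.5 mm below its rim); z is the cup's axis.
- prop_top (a point): Centre of the top of the kiln prop: a fixed, upright white square ceramic post, 44 x 44 mm, 80 mm tall, with a 20 mm hole down its middle; narrower than the cup's foot.
- bolt_1_top (a point): Centre of the flat top of the left-hand bolt's head: hexagonal steel head 22 mm across its corners, standing 16 mm above its lock cap through the cap's hole (26 mm); its top is 66 mm above the table when not sunk. A tight bolt does not give (under 1 mm); the loose one slides straight down 6 mm when pushed with about 3 N, then stops hard and stays down. All three look the same.
- bolt_1 (a joint): How far the left-hand bolt has sunk, m: 0 as found, 0.006 fully down.
- cap_1 (a joint): Angle of the left-hand bolt's lock cap, rad: 0 shut flat, 1.3 at its stop. A dark steel plate 66 x 44 x 5 mm round the bolt, top 50 mm above the table, 0.12 kg. Hinge axis along the press's own y, 50 mm above the table, at the press's own x = -6 mm (34 mm behind the bolt's axis). It swings up and away from the robot and falls shut when let go.
- cap_1_grip (a point): Grip point on the stem of the left-hand cap: a bar 12 mm wide (along y) and 10 mm thick that sticks out 40 mm in front of the cap, towards the robot, past the mould's front edge, so that there is free air below and beside it. The point lies 16 mm from the stem's end, 92 mm from the hinge axis and 1 mm below its level when shut.
- bolt_2_top (a point): Centre of the flat top of the middle bolt's head: hexagonal steel head 22 mm across its corners, standing 16 mm above its lock cap through the cap's hole (26 mm); its top is 66 mm above the table when not sunk. A tight bolt does not give (under 1 mm); the loose one slides straight down 6 mm when pushed with about 3 N, then stops hard and stays down. All three look the same.
- bolt_2 (a joint): How far the middle bolt has sunk, m: 0 as found, 0.006 fully down.
- cap_2 (a joint): Angle of the middle bolt's lock cap, rad: 0 shut flat, 1.3 at its stop. A dark steel plate 66 x 44 x 5 mm round the bolt, top 50 mm above the table, 0.12 kg. Hinge axis along the press's own y, 50 mm above the table, at the press's own x = -6 mm (34 mm behind the bolt's axis). It swings up and away from the robot and falls shut when let go.
- cap_2_grip (a point): Grip point on the stem of the middle cap: a bar 12 mm wide (along y) and 10 mm thick that sticks out 40 mm in front of the cap, towards the robot, past the mould's front edge, so that there is free air below and beside it. The point lies 16 mm from the stem's end, 92 mm from the hinge axis and 1 mm below its level when shut.
- bolt_3_top (a point): Centre of the flat top of the right-hand bolt's head: hexagonal steel head 22 mm across its corners, standing 16 mm above its lock cap through the cap's hole (26 mm); its top is 66 mm above the table when not sunk. A tight bolt does not give (under 1 mm); the loose one slides straight down 6 mm when pushed with about 3 N, then stops hard and stays down. All three look the same.
- bolt_3 (a joint): How far the right-hand bolt has sunk, m: 0 as found, 0.006 fully down.
- cap_3 (a joint): Angle of the right-hand bolt's lock cap, rad: 0 shut flat, 1.3 at its stop. A dark steel plate 66 x 44 x 5 mm round the bolt, top 50 mm above the table, 0.12 kg. Hinge axis along the press's own y, 50 mm above the table, at the press's own x = -6 mm (34 mm behind the bolt's axis). It swings up and away from the robot and falls shut when let go.
- cap_3_grip (a point): Grip point on the stem of the right-hand cap: a bar 12 mm wide (along y) and 10 mm thick that sticks out 40 mm in front of the cap, towards the robot, past the mould's front edge, so that there is free air below and beside it. The point lies 16 mm from the stem's end, 92 mm from the hinge axis and 1 mm below its level when shut.
- timer_mid (a point): Bystander: wind-up timer, 63 mm across, 43 mm high; point on its axis 20 mm up.
- jar_mid (a point): Bystander: glaze jar with a dark screw lid, 51 mm across, 60 mm high; its centre.
Not all that is in view belongs to the job. Leave any blue look-alike of the cup alone. What is shaped like the part that bears prop_top but orange or yellow is not meant.

How it is judged (in metres and radians):
On the way, in this order (a step that is already met when the one before it is completed fails the run):
1. the cup stands upright on the kiln prop, let go (horizontal distance between cup_mid and prop_top below 0.022 m and z of cup_mid in the frame of prop_top between 0.0265 and 0.0345 m and angle between cup_mid's own z axis and vertical below 0.12 rad and contact force between the fingers and cup below 0.05 N), for 0.3 s.
2. the loose bolt has been tapped and has sunk (value of joint any of bolt_1, bolt_2, bolt_3 above 0.0035 m), for 0.1 s.
At the end, for the whole second after the job is handed in: The cup stands upright (within 7 degrees) on the kiln prop; the loose bolt has sunk more than 3.5 mm and the fingers hold its cap still, more than 43 degrees open; the other two caps are shut (under 11 degrees) (horizontal distance between cup_mid and prop_top below 0.022 m and z of cup_mid in the frame of prop_top between 0.0265 and 0.0345 m and angle between cup_mid's own z axis and vertical below 0.12 rad and ((value of joint bolt_1 above 0.0035 m and value of joint cap_1 above 0.75 rad and contact force between the fingers and cap_1 above 0.2 N and value of joint each of cap_2, cap_3 below 0.2 rad) or (value of joint bolt_2 above 0.0035 m and value of joint cap_2 above 0.75 rad and contact force between the fingers and cap_2 above 0.2 N and value of joint each of cap_1, cap_3 below 0.2 rad) or (value of joint bolt_3 above 0.0035 m and value of joint cap_3 above 0.75 rad and contact force between the fingers and cap_3 above 0.2 N and value of joint each of cap_1, cap_2 below 0.2 rad)) and velocity of joint each of cap_1, cap_2, cap_3 below 0.2 rad/s); the arm keeps its last pose, push and grip.
It fails at once if a cap is lifted over a bolt that has not been found loose ((value of joint cap_1 above 0.25 rad and value of joint bolt_1 below 0.003 m) or (value of joint cap_2 above 0.25 rad and value of joint bolt_2 below 0.003 m) or (value of joint cap_3 above 0.25 rad and value of joint bolt_3 below 0.003 m)).
It fails at once if the cup is tipped over (angle between cup_mid's own z axis and vertical above 0.7 rad).
It fails at once if the timer or the glaze jar is moved (distance of any of timer_mid, jar_mid from where it was at the start of the episode above 0.03 m).
It also fails if it takes over 64 s, if anything falls off the work surface, if the arm or the gripper's body presses on something with over 40 N, if the wrist force passes 120 N, or if a joint passes its speed limit or range.

ROBOT

A 6-joint arm with a two-finger parallel gripper is mounted at the origin on a cart in front of the work surface, level with it; the furniture and walls round the work are solid. World frame = base frame: x ahead of the robot, y to its left, z up, the work surface at z = 0. Lengths are in mm, angles in rad, forces in N, time in s.
With the tool pointing down it reaches from about 300 to 775 mm from the base axis. Payload 14.6 kg.
Tool frame: the origin (TCP) lies midway between the tips of the shut fingers; the grasp point (between the pads) lies 19 mm behind it (manip.hold_point_z is the distance from the TCP to the grasp point, in mm); z points along the fingers, y is the direction in which the jaws open and shut (so a half turn about z gives the same grasp; the last joint's range is limited). The gripper opens to 94 mm and grips with 3 to 60 N. Pads are 16 mm wide; open, the fingers measure 119 mm over their backs; the gripper's body (75 mm by 177 mm) begins 78 mm behind the grasp point.
Start: joints at [-1.352, 0.3, 1.521, -0, 1.321, -0.067], TCP at [155.052, -527.682, 205.446] pointing down, gripper open.
Joint ranges: [-3.03, 3.03], [-0.79, 2.21], [0.23, 2.52], [-1.04, 4.18], [0, 3.07], [-2.55, 2.55]. Speed limits (rad/s): [2.22, 2.22, 2.57, 3.14, 3.14, 3.14].

INTERFACE

Orientations are given as [roll, pitch, yaw] about the fixed x, y, z axes, in that order (R = Rz(yaw) Ry(pitch) Rx(roll)).
In Python, from cell import manip gives the robot as it stands.
- The arm moves only by the shell command python3 -m crank 'ROWS' [OPENING] [FORCE]. ROWS is JSON, a list of rows, each an object with "offset": the shift along the world's x, y, z in m, a list of three; "spin": the turn about the world's z in degrees. In form: [{"offset": [dx, dy, dz], "spin": spin}, ...]. A call has exactly 8 rows; each row is the pose to reach, as a shift and turn from the pose measured when the call began; what a row does not reach only later rows make up. A row lasts 1/12 s, in which the tool goes at most 41.7 mm and 7.16 degrees, less where a joint would pass 70% of its speed; a pose out of reach is approached as far as the arm can. A call with a gripper value outside its range is refused whole. OPENING is the opening, from 0 (shut) to 1 (fully open), set as the call begins (- or left out, the last holds). The fingers move at their own pace and stop on an object; FORCE is the grip in N (left out, the last holds). Time passes only in rows, so rows that repeat a pose let the fingers close, or fill a call up. It gives the time, the measured TCP pose, the force and the opening at its end, in the units of the state.
- manip.read_state(): the state, without advancing time (a new reading comes with each control period).
- manip.camera(name): name is "scene" or "top" or "wrist"; returns a dict with "pixels" (384x512x3 uint8, red, green, blue), "fx", "fy", "cx", "cy" (pixels), "extrinsics" (4x4, takes a point from world to camera coordinates); the wrist camera has in their place "hand_eye" (4x4, takes a point from camera to tool coordinates, whose origin is the TCP and whose axes are the flange's). Camera axes: x right, y down, z forward; pixel columns grow to the right and rows downward; lengths in mm; the calibration is good to about 2 mm. A picture is of the moment at which its call begins: read the wrist's pose just before it. There is no depth.
- manip.sign_off(): hands the job in, once; it reports no verdict.
Trained networks look in a picture, given as the dict that the camera call returned (one of the last four; its "shot" number tells which), for a name from the list of things; names that differ only in an ending like _2 or _b are one class to them, and where a whole thing is asked for, a point or a joint stands for the part that bears it (a point fixed in the world has none). Each returns a list of dicts, best first, with "conf" (0 to 1); they miss things now and then, are a little off and sometimes report something else, mostly with a low value. They report only what shows in the picture. A call takes as long as a camera call. They do not tell look-alikes from the thing itself.
- manip.search_frame(picture, name): "location" ([x, y, z] in mm, in world coordinates, good to about 4 mm: the middle of the surface that is visible of it).
- manip.masks_of(picture, name): "mask" (384x512 bool, what is visible of it).
The state is a dict: "clock": time; "joints": joint angles; "qd": joint speeds; "effort": joint torques, N m; "eef_pos": TCP position; "eef_rot": TCP orientation; "wrist_force": force on the tool from outside, world axes, zero at the start; "moment": the same for the moment, N m; "finger_gap": finger opening in mm.
Only numpy, scipy, OpenCV 4.12 (cv2) and the standard library are available. Lean on these libraries where they do the work, as an engineer would, in place of code of your own. Each camera call takes 0.05 s, during which the arm holds its last target. There are 200 camera calls.

## Working session

There is one attempt and no reset: what is moved stays moved. The work goes in short steps, Python scripts to look and compute and a shell command to move; the robot and the scene stay as the last step left them, time stands still between calls to the robot, and variables do not carry over. Pictures are saved under pics/ and viewed, about 8 in all and at most 12, crops included, and the job is handed in when it is done.

```bash
mkdir -p pics; ls; cat > h.py <<'E'
import numpy as np, cv2
from cell import manip
def save(p,n): cv2.imwrite('pics/'+n,cv2.cvtColor(np.ascontiguousarray(p),cv2.COLOR_RGB2BGR))
def T_cam(pic,st=None):
    # world->cam
    if 'extrinsics' in pic: return np.array(pic['extrinsics'])
    from scipy.spatial.transform import Rotation as R
    W=np.eye(4); W[:3,:3]=R.from_euler('xyz',st['eef_rot']).as_matrix(); W[:3,3]=st['eef_pos']
    return np.linalg.inv(W@np.array(pic['hand_eye']))
def proj(pic,P,st=None):
    c=T_cam(pic,st)@np.append(P,1); return np.array([pic['fx']*c[0]/c[2]+pic['cx'],pic['fy']*c[1]/c[2]+pic['cy']])
def ray(pic,uv,z,st=None):
    C=np.linalg.inv(T_cam(pic,st)); d=C[:3,:3]@np.array([(uv[0]-pic['cx'])/pic['fx'],(uv[1]-pic['cy'])/pic['fy'],1]); o=C[:3,3]
    return o+d*(z-o[2])/d[2]
E
python3 - <<'E'
from h import *
st=manip.read_state(); print({k:np.round(v,3) for k,v in st.items()}, manip.hold_point_z)
for n in ['scene','top']:
    p=manip.camera(n); save(p['pixels'],n+'0.png'); print(n,np.round(np.linalg.inv(p['extrinsics'])[:3,3]))
    for k in ['cup','prop_top','bolt_1_top','cap_1_grip','cap_1','timer_mid','jar_mid','press']:
        try: print(k,[(np.round(d['location']).tolist(),round(d['conf'],2),np.round(proj(p,d['location'])).tolist()) for d in manip.search_frame(p,k)])
        except Exception as e: print(k,e)
a=cv2.imread('pics/scene0.png');b=cv2.imread('pics/top0.png')
E
```

```text
pics
{'clock': np.float64(0.0), 'joints': array([-1.352,  0.3  ,  1.522,  0.   ,  1.321, -0.067]), 'qd': array([-0.   ,  0.001,  0.   ,  0.001,  0.001,  0.   ]), 'effort': array([-3.0000e-03, -5.3181e+01, -3.5273e+01,  7.1000e-02,  2.4000e-02,
       -0.0000e+00]), 'eef_pos': array([ 155.002, -527.438,  204.883]), 'eef_rot': array([-3.14 , -0.   ,  0.286]), 'wrist_force': array([-0.143,  0.697,  0.017]), 'moment': array([ 0.037, -0.039,  0.036]), 'finger_gap': np.float64(94.022)} 18.8
scene [ 13. 968. 741.]
cup [([382.0, -43.0, 40.0], 0.94, [352.0, 207.0]), ([619.0, -15.0, 91.0], 0.6, [272.0, 173.0])]
prop_top [([521.0, 271.0, 58.0], 0.8, [244.0, 247.0]), ([619.0, 338.0, 62.0], 0.79, [192.0, 248.0]), ([532.0, 381.0, 56.0], 0.71, [211.0, 274.0])]
bolt_1_top [([536.0, 34.0, 57.0], 0.43, [288.0, 199.0])]
cap_1_grip [([525.0, 29.0, 51.0], 0.54, [293.0, 201.0]), ([553.0, -170.0, 58.0], 0.5, [317.0, 167.0]), ([539.0, -172.0, 51.0], 0.25, [321.0, 170.0])]
cap_1 [([532.0, -67.0, 48.0], 0.73, [307.0, 186.0]), ([524.0, 31.0, 55.0], 0.65, [293.0, 201.0]), ([538.0, -169.0, 48.0], 0.49, [321.0, 1
[... 205 characters left out ...]
, -68.0, 14.0], 0.74, [313.0, 281.0]), ([631.0, -40.0, 69.0], 0.63, [302.0, 169.0]), ([538.0, 25.0, 49.0], 0.28, [273.0, 210.0])]
prop_top [([530.0, 248.0, 79.0], 0.84, [174.0, 212.0]), ([541.0, 355.0, 75.0], 0.7, [126.0, 207.0]), ([618.0, 316.0, 78.0], 0.64, [145.0, 173.0])]
bolt_1_top [([539.0, 28.0, 60.0], 0.62, [272.0, 209.0])]
cap_1_grip [([536.0, 22.0, 50.0], 0.92, [275.0, 211.0])]
cap_1 [([536.0, -76.0, 52.0], 0.96, [317.0, 210.0]), ([543.0, -173.0, 50.0], 0.93, [358.0, 208.0]), ([531.0, 21.0, 50.0], 0.84, [275.0, 213.0])]
timer_mid [([426.0, 230.0, 25.0], 0.74, [185.0, 259.0])]
jar_mid [([722.0, 227.0, 60.0], 0.73, [187.0, 131.0])]
press [([578.0, -78.0, 42.0], 0.92, [317.0, 193.0])]
```

```bash
python3 - <<'E'
import cv2,numpy as np
a=cv2.imread('pics/scene0.png');b=cv2.imread('pics/top0.png')
a=cv2.resize(a[130:310,150:400],None,fx=1.6,fy=1.6);b=cv2.resize(b[90:310,90:400],None,fx=1.29,fy=1.29)
w=max(a.shape[1],b.shape[1]); f=lambda i:cv2.copyMakeBorder(i,0,0,0,w-i.shape[1],0)
cv2.imwrite('pics/both.png',np.vstack([f(a),f(b)]))
E
```

```text
(no output)
```

View pics/both.png

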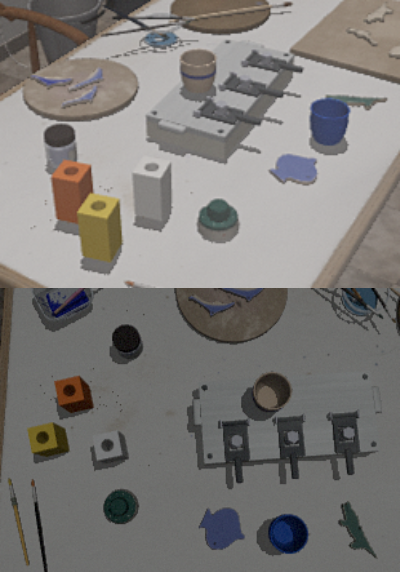

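Picture 1 (scene crop above, top crop below). Candidates for the cup:
- Clay cup with a band on the mould, top px (302,169). I choose this one.
- Blue cup on the table, top px (313,281). This is the look-alike.

Candidates for the prop:
- White, top px (174,212). I choose this one.
- Orange, top px (145,173).
- Yellow, top px (126,207).

I'll set out towards the cup.

```bash
python3 -m crank '[{"offset":[0.028,0.0285,0.005],"spin":-2},{"offset":[0.056,0.057,0.01],"spin":-4},{"offset":[0.084,0.0855,0.015],"spin":-6},{"offset":[0.112,0.114,0.02],"spin":-8},{"offset":[0.14,0.1425,0.02],"spin":-10},{"offset":[0.168,0.171,0.02],"spin":-12},{"offset":[0.196,0.1995,0.02],"spin":-13},{"offset":[0.224,0.228,0.02],"spin":-13}]' 1 10
python3 -m crank '[{"offset":[0.028,0.0285,0],"spin":0},{"offset":[0.056,0.057,0],"spin":0},{"offset":[0.084,0.0855,0],"spin":0},{"offset":[0.112,0.114,0],"spin":0},{"offset":[0.14,0.1425,0],"spin":0},{"offset":[0.168,0.171,0],"spin":0},{"offset":[0.19,0.1995,0],"spin":0},{"offset":[0.19,0.215,0],"spin":0}]'
python3 - <<'E'
from h import *
st=manip.read_state();p=manip.camera('wrist');save(p['pixels'],'w1.png');print(np.round(st['eef_pos']),st['eef_rot'])
for k in ['cup','bolt_1_top','cap_1_grip']:
  for d in manip.search_frame(p,k): print(k,np.round(d['location']),round(d['conf'],2),np.round(proj(p,d['location'],st)))
p=manip.camera('top')
for k in ['cup','prop_top','cap_1','cap_1_grip','bolt_1_top']:
  for d in manip.masks_of(p,k):
    m=d['mask']; c=np.argwhere(m).mean(0)[::-1]; z={'cup':90,'prop_top':80,'cap_1':50,'cap_1_grip':50,'bolt_1_top':66}[k]
    print('top',k,round(d['conf'],2),m.sum(),np.round(c),np.round(ray(p,c,z)))
E
```

```text
clock: 1.57
eef_pos: [380.1, -298.0, 225.7]
eef_rot: [3.141, -0.0, 0.058]
wrist_force: [1.1, -1.1, 0.0]
finger_gap: 93.7
clock: 2.23
eef_pos: [572.4, -79.9, 225.0]
eef_rot: [-3.141, -0.0, 0.06]
wrist_force: [-0.3, -0.1, 0.2]
finger_gap: 94.0
[572. -80. 225.] [-3.14145085e+00 -2.19720757e-04  5.98638549e-02]
cup [624. -30.  62.] 0.92 [214. 133.]
cup [553. -73.  64.] 0.4 [249. 197.]
bolt_1_top [540.  28.  65.] 0.62 [163. 203.]
top cup 0.89 369 [294. 171.] [621. -19.  90.]
top cup 0.86 531 [310. 279.] [385. -49.  90.]
top prop_top 0.95 654 [147. 172.] [620. 311.  80.]
top prop_top 0.63 653 [127. 207.] [541. 351.  80.]
top cap_1 0.89 525 [273. 212.] [533.  27.  50.]
top cap_1 0.65 468 [316. 212.] [534. -74.  50.]
top cap_1 0.4 414 [294. 171.] [629. -24.  50.]
top cap_1_grip 0.85 552 [273. 211.] [534.  26.  50.]
top cap_1_grip 0.26 77 [316. 205.] [548. -74.  50.]
top cap_1_grip 0.21 450 [316. 212.] [532. -74.  50.]
top bolt_1_top 0.51 64 [272. 209.] [538.  29.  66.]
```

View pics/w1.png

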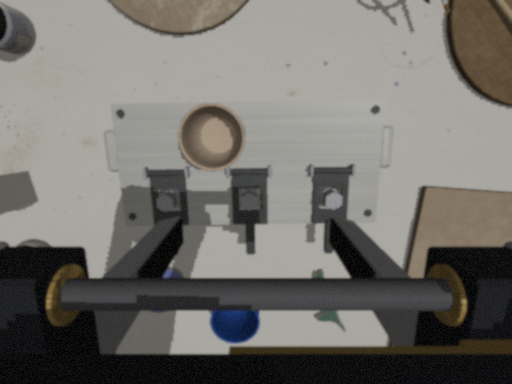

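Picture 2 (wrist) shows the cup rim centred at about (212,137), the bolts at (167,201), (249,199) and (333,200), and the blue cup out of the way at (235,320).

```bash
python3 - <<'E'
from h import *
st=manip.read_state();p=manip.camera('wrist');g=cv2.cvtColor(p['pixels'],cv2.COLOR_RGB2GRAY)
for d in manip.masks_of(p,'cup')[:1]:
    m=d['mask'].astype('uint8');c=max(cv2.findContours(m,0,2)[0],key=cv2.contourArea);e=cv2.minEnclosingCircle(c);print('cup',d['conf'],e,cv2.fitEllipse(c),ray(p,e[0],106,st))
print('cup eye',ray(p,(212,137),106,st))
for uv in [(167,201),(249,199),(333,200)]: print(ray(p,uv,66,st))
for uv in [(121,113),(375,110),(132,216),(368,213)]: print('corner',ray(p,uv,45,st))
t=manip.camera('top');print('prop',ray(t,(174,212),80),[np.round(d['location']) for d in manip.search_frame(t,'prop_top')])
C=np.linalg.inv(T_cam(p,st));print(C[:3,3])
E
```

```text
cup 0.93 ((206.57229614257812, 134.06626892089844), 35.101593017578125) ((206.81886291503906, 134.01565551757812), (66.1068115234375, 69.40557098388672), 153.2073516845703) [622.40205422 -32.27133535 106.        ]
cup eye [619.84660169 -37.69162467 106.        ]
[540.30209883  19.49878277  66.        ]
[548.12213282 -77.15934288  66.        ]
[ 552.41444383 -176.33046826   66.        ]
corner [638.29189647  78.03221755  45.        ]
corner [ 658.26220983 -218.75587338   45.        ]
corner [512.14065167  70.34206716  45.        ]
corner [ 532.73967038 -228.6159355    45.        ]
prop [529.37806921 248.01562813  80.        ] [array([541., 354.,  78.]), array([526., 251.,  79.]), array([619., 316.,  74.])]
[635.92068116 -80.10135761 404.49727908]
```

```bash
python3 -m crank '[{"offset":[0.024,0.022,-0.015],"spin":0},{"offset":[0.048,0.045,-0.035],"spin":0},{"offset":[0.048,0.045,-0.06],"spin":0},{"offset":[0.048,0.045,-0.085],"spin":0},{"offset":[0.048,0.045,-0.085],"spin":0},{"offset":[0.048,0.045,-0.085],"spin":0},{"offset":[0.048,0.045,-0.085],"spin":0},{"offset":[0.048,0.045,-0.085],"spin":0}]' 1
python3 - <<'E'
from h import *
st=manip.read_state();p=manip.camera('wrist');save(p['pixels'],'w2.png');print(np.round(st['eef_pos']),st['eef_rot'])
for d in manip.masks_of(p,'cup')[:2]:
    m=d['mask'].astype('uint8');c=max(cv2.findContours(m,0,2)[0],key=cv2.contourArea);e=cv2.minEnclosingCircle(c);print('cup',d['conf'],e,cv2.boundingRect(c),ray(p,e[0],106,st))
print(proj(p,[620,-35,106],st), ray(p,(256,100),106,st),ray(p,(256,110),106,st))
E
```

```text
clock: 3.6
eef_pos: [618.7, -38.6, 142.9]
eef_rot: [3.141, -0.003, 0.057]
wrist_force: [0.3, -0.4, 0.5]
finger_gap: 94.3
[619. -39. 143.] [ 3.14063166 -0.00337998  0.05673857]
cup 0.59 ((247.36363220214844, 205.36363220214844), 44.044403076171875) (205, 163, 87, 86) [623.90551074 -32.01026284 106.        ]
[251.04448616 210.53121371] [700.28363857 -34.24025431 106.        ] [693.58177944 -34.618006   106.        ]
```

View pics/w2.png

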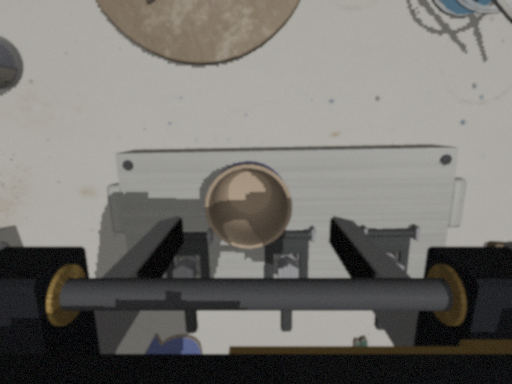

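Picture 3 shows the rim centred at (248,206), which is world (623,-33). The fingers straddle it, so I'll descend and grip.

```bash
python3 -m crank '[{"offset":[0.0045,0.0055,-0.01],"spin":0},{"offset":[0.0045,0.0055,-0.03],"spin":0},{"offset":[0.0045,0.0055,-0.05],"spin":0},{"offset":[0.0045,0.0055,-0.07],"spin":0},{"offset":[0.0045,0.0055,-0.08],"spin":0},{"offset":[0.0045,0.0055,-0.08],"spin":0},{"offset":[0.0045,0.0055,-0.08],"spin":0},{"offset":[0.0045,0.0055,-0.08],"spin":0}]' 1
python3 -m crank '[{"offset":[0,0,0],"spin":0},{"offset":[0,0,0],"spin":0},{"offset":[0,0,0],"spin":0},{"offset":[0,0,0],"spin":0},{"offset":[0,0,0],"spin":0},{"offset":[0,0,0],"spin":0},{"offset":[0,0,0],"spin":0},{"offset":[0,0,0],"spin":0}]' 0.4 15
```

```text
clock: 4.37
eef_pos: [623.7, -33.1, 63.7]
eef_rot: [3.14, -0.005, 0.057]
wrist_force: [-0.2, -0.3, 0.1]
finger_gap: 93.7
clock: 5.03
eef_pos: [623.9, -33.0, 64.0]
eef_rot: [3.14, -0.005, 0.057]
wrist_force: [-0.1, 1.5, 2.3]
finger_gap: 65.3
```

```bash
python3 -m crank '[{"offset":[0,0,0.01],"spin":0},{"offset":[0,0,0.025],"spin":0},{"offset":[0,0,0.045],"spin":0},{"offset":[-0.005,0.015,0.065],"spin":0},{"offset":[-0.012,0.035,0.08],"spin":0},{"offset":[-0.02,0.06,0.085],"spin":0},{"offset":[-0.028,0.085,0.085],"spin":0},{"offset":[-0.037,0.11,0.085],"spin":0}]'
python3 -m crank '[{"offset":[-0.008,0.025,0],"spin":0},{"offset":[-0.016,0.05,0],"spin":0},{"offset":[-0.025,0.075,0],"spin":0},{"offset":[-0.033,0.1,0],"spin":0},{"offset":[-0.04,0.12,0],"spin":0},{"offset":[-0.045,0.135,0],"spin":0},{"offset":[-0.047,0.142,0],"spin":0},{"offset":[-0.047,0.142,0],"spin":0}]'
python3 - <<'E'
from h import *
st=manip.read_state();p=manip.camera('wrist');save(p['pixels'],'w3.png');print(np.round(st['eef_pos']),st['finger_gap'])
for n in ['wrist','top','scene']:
  if n!='wrist': p=manip.camera(n)
  for d in manip.search_frame(p,'prop_top'): print(n,np.round(d['location']),round(d['conf'],2),np.round(proj(p,d['location'],st)))
E
```

```text
clock: 5.7
eef_pos: [586.5, 77.9, 149.9]
eef_rot: [3.14, -0.006, 0.056]
wrist_force: [1.2, -1.1, -2.3]
finger_gap: 65.7
clock: 6.37
eef_pos: [539.1, 220.8, 150.2]
eef_rot: [3.14, -0.006, 0.058]
wrist_force: [-0.1, 0.3, -1.1]
finger_gap: 65.4
[539. 221. 150.] 65.43424572924937
wrist [624. 314.  80.] 0.84 [146.  93.]
wrist [547. 260.  80.] 0.8 [211. 190.]
wrist [544. 344.  81.] 0.67 [113. 188.]
top [ 546. -172.   53.] 0.22 [358. 206.]
scene [523. 268.  57.] 0.87 [244. 247.]
scene [621. 336.  63.] 0.79 [192. 247.]
scene [531. 382.  55.] 0.71 [211. 274.]
```

View pics/w3.png

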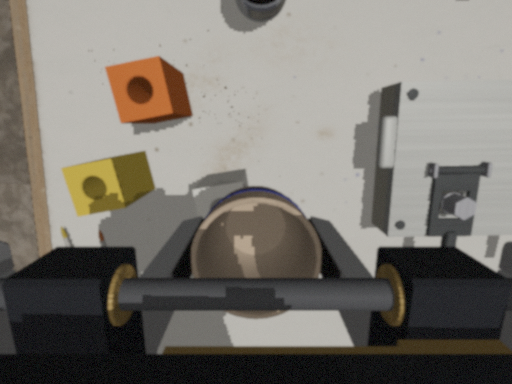

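Picture 4 shows the cup held level, with the white prop partly hidden behind it (corner at about (192,188)). I'll fix the prop top from its dark hole in the earlier top view, with one close crop.

```bash
python3 - <<'E'
from h import *
t=manip.camera('top');s=manip.camera('scene');w=manip.camera('wrist');st=manip.read_state()
for n,pic,c in [('top0',t,(174,212)),('scene0',s,(247,235))]:
    a=cv2.imread(f'pics/{n}.png'); x,y=c; cr=a[y-25:y+26,x-25:x+26].astype(float)
    g=cr.mean(2); 
    cv2.imwrite(f'pics/c_{n}.png',cv2.resize(cr.astype('uint8'),None,fx=7,fy=7,interpolation=cv2.INTER_CUBIC))
cv2.imwrite('pics/prop.png',np.hstack([cv2.imread('pics/c_top0.png'),cv2.imread('pics/c_scene0.png')]))
for P in [[529,248,80],[525,248,80],[529,252,80]]: print(P,proj(t,P),proj(s,P))
for uv in [(192,190),(245,172)]: print(ray(w,uv,80,st))
E
```

```text
[529, 248, 80] [174.00159315 212.17017603] [245.86248723 233.78716685]
[525, 248, 80] [173.94327997 213.97207404] [247.27042061 234.31601706]
[529, 252, 80] [172.18392193 212.16864491] [244.90743108 234.66356146]
[546.88087493 274.69153291  80.        ]
[565.00994986 229.89846737  80.        ]
```

View pics/prop.png

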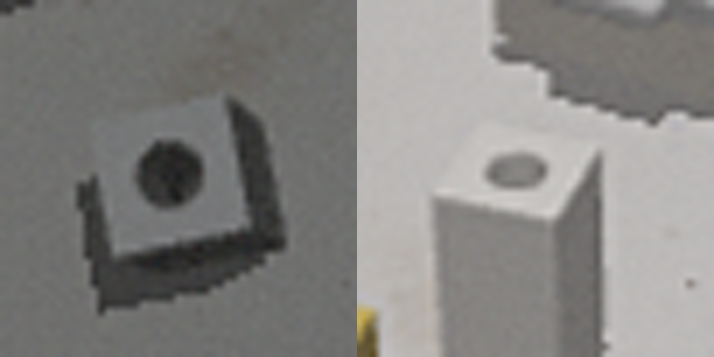

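Picture 5 shows the white prop's hole at top px (173,212) and scene px (245,234). Both give about (530,249). I'll move over it and lower.

```bash
python3 -m crank '[{"offset":[-0.004,0.014,0],"spin":0},{"offset":[-0.009,0.028,0],"spin":0},{"offset":[-0.009,0.028,0],"spin":0},{"offset":[-0.009,0.028,-0.012],"spin":0},{"offset":[-0.009,0.028,-0.025],"spin":0},{"offset":[-0.009,0.028,-0.037],"spin":0},{"offset":[-0.009,0.028,-0.044],"spin":0},{"offset":[-0.009,0.028,-0.044],"spin":0}]'
python3 -m crank '[{"offset":[0,0,-0.002],"spin":0},{"offset":[0,0,-0.004],"spin":0},{"offset":[0,0,-0.005],"spin":0},{"offset":[0,0,-0.006],"spin":0},{"offset":[0,0,-0.006],"spin":0},{"offset":[0,0,-0.006],"spin":0},{"offset":[0,0,-0.006],"spin":0},{"offset":[0,0,-0.006],"spin":0}]'
```

```text
clock: 7.48
eef_pos: [530.0, 246.8, 103.7]
eef_rot: [3.139, -0.003, 0.055]
wrist_force: [-0.5, 0.1, -1.8]
finger_gap: 65.2
clock: 8.15
eef_pos: [530.5, 246.9, 99.0]
eef_rot: [3.14, -0.005, 0.055]
wrist_force: [-1.9, -0.3, 5.4]
finger_gap: 65.5
```

Contact came at the expected height. Releasing.

```bash
python3 -m crank '[{"offset":[0,0,0],"spin":0},{"offset":[0,0,0],"spin":0},{"offset":[0,0,0],"spin":0},{"offset":[0,0,0],"spin":0},{"offset":[0,0,0],"spin":0},{"offset":[0,0,0],"spin":0},{"offset":[0,0,0],"spin":0},{"offset":[0,0,0],"spin":0}]' 1
python3 - <<'E'
from h import *
s=manip.camera('scene');save(cv2.resize(s['pixels'][150:300,170:330],None,fx=3,fy=3),'s1.png')
w=manip.camera('wrist');st=manip.read_state()
for d in manip.masks_of(w,'cup')[:1]:
    c=max(cv2.findContours(d['mask'].astype('uint8'),0,2)[0],key=cv2.contourArea);e=cv2.minEnclosingCircle(c);print(d['conf'],e,ray(w,e[0],141,st))
E
```

```text
clock: 8.82
eef_pos: [530.5, 246.9, 98.9]
eef_rot: [3.14, -0.005, 0.055]
wrist_force: [-0.8, 0.0, 0.5]
finger_gap: 94.2
0.71 ((254.8121337890625, 253.17990112304688), 66.5296630859375) [533.22440137 247.58967642 141.        ]
```

View pics/s1.png

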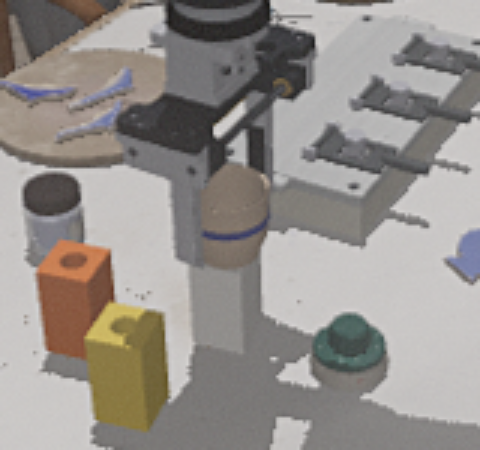

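Picture 6 shows the cup upright on the white prop, at crop (235,220). The fingers are open. I'll retreat upward and go look at the bolts.

```bash
python3 -m crank '[{"offset":[0,0,0.015],"spin":0},{"offset":[0,0,0.035],"spin":0},{"offset":[0,0,0.06],"spin":0},{"offset":[0,0,0.085],"spin":0},{"offset":[0,-0.01,0.095],"spin":0},{"offset":[-0.005,-0.04,0.1],"spin":0},{"offset":[-0.01,-0.075,0.1],"spin":0},{"offset":[-0.015,-0.11,0.1],"spin":0}]' 1
python3 -m crank '[{"offset":[-0.005,-0.035,0],"spin":0},{"offset":[-0.01,-0.07,0],"spin":0},{"offset":[-0.015,-0.105,0],"spin":0},{"offset":[-0.02,-0.14,0],"spin":0},{"offset":[-0.023,-0.175,0],"spin":0},{"offset":[-0.025,-0.2,0],"spin":0},{"offset":[-0.025,-0.212,0],"spin":0},{"offset":[-0.025,-0.212,0],"spin":0}]' 0
python3 - <<'E'
from h import *
st=manip.read_state();w=manip.camera('wrist');print(np.round(st['eef_pos'],1),st['eef_rot'][2],st['finger_gap']);save(w['pixels'],'w4.png')
for k in ['bolt_1_top','cap_1_grip','cap_1']:
  for d in manip.search_frame(w,k): print(k,np.round(d['location']),round(d['conf'],2),np.round(proj(w,d['location'],st)))
E
```

```text
clock: 9.63
eef_pos: [514.8, 135.3, 198.4]
eef_rot: [3.139, -0.004, 0.056]
wrist_force: [0.7, -1.0, -0.3]
finger_gap: 94.3
clock: 10.3
eef_pos: [489.4, -78.7, 197.9]
eef_rot: [3.139, -0.004, 0.054]
wrist_force: [-0.1, -0.9, 0.0]
finger_gap: 44.3
[489.4 -78.7 197.9] 0.05355772051968821 44.254941261938725
bolt_1_top [540.  26.  68.] 0.96 [156. 134.]
cap_1_grip [534.  25.  49.] 0.86 [162. 138.]
cap_1 [538.  19.  51.] 0.92 [167. 135.]
cap_1 [ 550. -171.   50.] 0.92 [343. 133.]
cap_1 [546. -74.  52.] 0.86 [254. 132.]
```

View pics/w4.png

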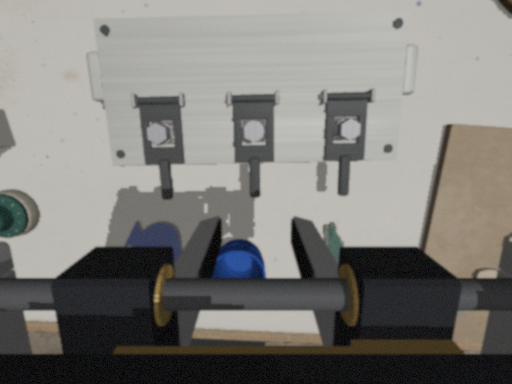

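Picture 7 shows the bolt heads at (157,133), (254,131) and (349,129), and the stem ends at (167,197), (255,195) and (344,193).

```bash
python3 - <<'E'
from h import *
st=manip.read_state();w=manip.camera('wrist')
B=np.array([ray(w,u,66,st) for u in [(157,133),(254,131),(349,129)]]);print(B.round(1))
E_=np.array([ray(w,u,49,st) for u in [(167,197),(255,195),(344,193)]]);print('stem ends',E_.round(1))
d=B[0]-B[2];yaw=np.arctan2(-d[0],d[1]);c=B.mean(0);print('yaw',yaw,'len',np.hypot(*d[:2]))
R=np.array([[np.cos(yaw),-np.sin(yaw)],[np.sin(yaw),np.cos(yaw)]]);o=c[:2]-R@[-40,0];print('press',o)
for y in (100,0,-100): print('bolt',(o+R@[-40,y]).round(1),'grip',(o+R@[-98,y]).round(1))
print(np.round(st['eef_pos'],1))
E
```

```text
[[ 540.3   28.8   66. ]
 [ 548.1  -70.7   66. ]
 [ 555.6 -168.    66. ]]
stem ends [[ 468.4   24.3   49. ]
 [ 476.5  -75.8   49. ]
 [ 484.5 -176.8   49. ]]
yaw 0.07744658971198047 len 197.45141992144048
press [587.8897087  -66.86052073]
bolt [540.3  29.7] grip [482.4  25.3]
bolt [548. -70.] grip [490.2 -74.4]
bolt [ 555.7 -169.7] grip [ 497.9 -174.1]
[489.9 -75.6 198.2]
```

```bash
python3 -m crank '[{"offset":[0.02,0.001,-0.02],"spin":0},{"offset":[0.04,0.002,-0.045],"spin":0},{"offset":[0.058,0.0025,-0.07],"spin":0.5},{"offset":[0.058,0.0025,-0.095],"spin":1},{"offset":[0.058,0.0025,-0.115],"spin":1},{"offset":[0.058,0.0025,-0.126],"spin":1},{"offset":[0.058,0.0025,-0.126],"spin":1},{"offset":[0.058,0.0025,-0.126],"spin":1}]' 0
python3 -m crank '[{"offset":[0,0,-0.002],"spin":0},{"offset":[0,0,-0.004],"spin":0},{"offset":[0,0,-0.006],"spin":0},{"offset":[0,0,-0.008],"spin":0},{"offset":[0,0,-0.008],"spin":0},{"offset":[0,0,-0.008],"spin":0},{"offset":[0,0,-0.008],"spin":0},{"offset":[0,0,-0.008],"spin":0}]'
```

```text
clock: 11.22
eef_pos: [548.1, -72.5, 72.8]
eef_rot: [3.14, -0.004, 0.076]
wrist_force: [-0.1, -0.6, 0.5]
finger_gap: 0.2
clock: 11.88
eef_pos: [548.5, -72.6, 65.9]
eef_rot: [3.139, -0.006, 0.076]
wrist_force: [-2.9, 0.5, 9.3]
finger_gap: 0.7
```

Bolt 2 holds at z = 65.9 under 9 N, so it is tight. On to bolt 3.

```bash
python3 -m crank '[{"offset":[0,0,0.015],"spin":0},{"offset":[0.001,-0.01,0.025],"spin":0},{"offset":[0.0035,-0.045,0.025],"spin":0},{"offset":[0.006,-0.08,0.025],"spin":0},{"offset":[0.0075,-0.1,0.022],"spin":0},{"offset":[0.0075,-0.1,0.015],"spin":0},{"offset":[0.0075,-0.1,0.007],"spin":0},{"offset":[0.0075,-0.1,0.007],"spin":0}]'
python3 -m crank '[{"offset":[0,0,-0.002],"spin":0},{"offset":[0,0,-0.004],"spin":0},{"offset":[0,0,-0.006],"spin":0},{"offset":[0,0,-0.008],"spin":0},{"offset":[0,0,-0.010],"spin":0},{"offset":[0,0,-0.010],"spin":0},{"offset":[0,0,-0.010],"spin":0},{"offset":[0,0,-0.010],"spin":0}]'
```

```text
clock: 12.55
eef_pos: [555.1, -172.1, 71.1]
eef_rot: [3.14, -0.003, 0.076]
wrist_force: [0.2, 0.2, -0.3]
finger_gap: 0.5
clock: 13.22
eef_pos: [555.7, -171.4, 65.3]
eef_rot: [3.14, -0.005, 0.077]
wrist_force: [-19.7, 8.8, 43.2]
finger_gap: 0.5
```

Bolt 3 is tight as well (43 N at 65.3). On to bolt 1.

```bash
python3 -m crank '[{"offset":[0,0,0.015],"spin":0},{"offset":[-0.001,0.015,0.03],"spin":0},{"offset":[-0.004,0.05,0.03],"spin":0},{"offset":[-0.0065,0.085,0.03],"spin":0},{"offset":[-0.009,0.12,0.03],"spin":0},{"offset":[-0.012,0.155,0.03],"spin":0},{"offset":[-0.014,0.185,0.028],"spin":0},{"offset":[-0.0155,0.199,0.02],"spin":0}]'
python3 -m crank '[{"offset":[0,0,-0.007],"spin":0},{"offset":[0,0,-0.014],"spin":0},{"offset":[0,0,-0.018],"spin":0},{"offset":[0,0,-0.021],"spin":0},{"offset":[0,0,-0.024],"spin":0},{"offset":[0,0,-0.025],"spin":0},{"offset":[0,0,-0.025],"spin":0},{"offset":[0,0,-0.025],"spin":0}]'
```

```text
clock: 13.88
eef_pos: [540.4, 31.2, 86.5]
eef_rot: [3.14, -0.008, 0.08]
wrist_force: [0.3, -1.2, 0.6]
finger_gap: 0.2
clock: 14.55
eef_pos: [540.5, 30.8, 61.6]
eef_rot: [3.14, -0.008, 0.079]
wrist_force: [0.0, 0.6, -0.9]
finger_gap: 0.4
```

```bash
python3 -m crank '[{"offset":[0,-0.003,-0.001],"spin":0},{"offset":[0,-0.003,-0.002],"spin":0},{"offset":[0,-0.003,-0.003],"spin":0},{"offset":[0,-0.003,-0.0035],"spin":0},{"offset":[0,-0.003,-0.0035],"spin":0},{"offset":[0,-0.003,-0.0035],"spin":0},{"offset":[0,-0.003,-0.0035],"spin":0},{"offset":[0,-0.003,-0.0035],"spin":0}]'
```

```text
clock: 15.22
eef_pos: [541.0, 27.4, 60.0]
eef_rot: [3.139, -0.01, 0.079]
wrist_force: [-8.8, -2.9, 22.7]
finger_gap: 0.5
```

The tool stopped hard at z = 60.0 under 23 N, so bolt 1 is the loose one and is fully sunk. Next is cap 1's stem.

```bash
python3 -m crank '[{"offset":[0,0,0.015],"spin":0},{"offset":[0,0,0.035],"spin":0},{"offset":[-0.01,-0.001,0.055],"spin":0},{"offset":[-0.03,-0.003,0.065],"spin":0},{"offset":[-0.05,-0.004,0.065],"spin":0},{"offset":[-0.061,-0.005,0.065],"spin":0},{"offset":[-0.061,-0.005,0.065],"spin":0},{"offset":[-0.061,-0.005,0.065],"spin":0}]' 0
python3 -m crank '[{"offset":[0,0,0],"spin":0},{"offset":[0,0,0],"spin":0},{"offset":[0,0,0],"spin":0},{"offset":[0,0,0],"spin":0},{"offset":[0,0,0],"spin":0},{"offset":[0,0,0],"spin":0},{"offset":[0,0,0],"spin":0},{"offset":[0,0,0],"spin":0}]' 0.5
python3 - <<'E'
from h import *
st=manip.read_state();w=manip.camera('wrist');t=manip.camera('top');s=manip.camera('scene')
print(proj(w,[482,22.5,54],st))
a=w['pixels'][100:384,100:420];b=cv2.resize(t['pixels'][170:260,230:330],(320,288))
c=cv2.resize(s['pixels'][160:260,230:360],(374,288))
save(np.hstack([cv2.resize(a,(324,288)),c]),'w5.png')
E
```

```text
clock: 15.88
eef_pos: [480.3, 22.3, 125.4]
eef_rot: [3.139, -0.011, 0.079]
wrist_force: [0.2, 1.0, 0.6]
finger_gap: 0.4
clock: 16.55
eef_pos: [480.4, 22.3, 125.3]
eef_rot: [3.139, -0.011, 0.079]
wrist_force: [0.1, -0.2, 0.4]
finger_gap: 46.5
[255.52044209 199.61088929]
```

View pics/w5.png

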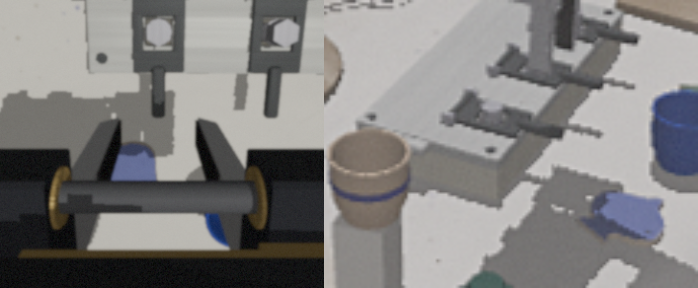

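Picture 8 shows stem 1 centred between the open fingers: crop column 157, full px about 255, against a predicted 255.5. The cup still stands on the prop. I'll descend and grip.

```bash
python3 -m crank '[{"offset":[0,0,-0.015],"spin":0},{"offset":[0,0,-0.035],"spin":0},{"offset":[0,0,-0.055],"spin":0},{"offset":[0,0,-0.073],"spin":0},{"offset":[0,0,-0.085],"spin":0},{"offset":[0,0,-0.09],"spin":0},{"offset":[0,0,-0.09],"spin":0},{"offset":[0,0,-0.09],"spin":0}]'
python3 -m crank '[{"offset":[0,0,0],"spin":0},{"offset":[0,0,0],"spin":0},{"offset":[0,0,0],"spin":0},{"offset":[0,0,0],"spin":0},{"offset":[0,0,0],"spin":0},{"offset":[0,0,0],"spin":0},{"offset":[0,0,0],"spin":0},{"offset":[0,0,0],"spin":0}]' 0 15
```

```text
clock: 17.37
eef_pos: [480.6, 22.3, 35.8]
eef_rot: [3.139, -0.011, 0.079]
wrist_force: [-0.7, -0.6, 0.3]
finger_gap: 47.3
clock: 18.03
eef_pos: [480.7, 22.1, 35.9]
eef_rot: [3.139, -0.011, 0.079]
wrist_force: [-0.4, -2.9, 2.9]
finger_gap: 11.7
```

The fingers stopped at a gap of 11.7 mm, so the stem is gripped. Next I lift it along the arc.

```bash
python3 -m crank '[{"offset":[0.0002,0,0.0065],"spin":0},{"offset":[0.001,0,0.013],"spin":0},{"offset":[0.002,0,0.0195],"spin":0},{"offset":[0.0035,0,0.026],"spin":0},{"offset":[0.0055,0.0005,0.032],"spin":0},{"offset":[0.008,0.0005,0.038],"spin":0},{"offset":[0.011,0.001,0.044],"spin":0},{"offset":[0.0145,0.001,0.05],"spin":0}]'
```

```text
clock: 18.7
eef_pos: [495.4, 23.1, 86.6]
eef_rot: [3.139, -0.011, 0.079]
wrist_force: [-0.3, 0.8, -3.2]
finger_gap: 11.8
```

```bash
python3 -m crank '[{"offset":[0.0035,0.0005,0.0055],"spin":0},{"offset":[0.0075,0.0005,0.0105],"spin":0},{"offset":[0.012,0.001,0.0155],"spin":0},{"offset":[0.017,0.0015,0.020],"spin":0},{"offset":[0.022,0.002,0.0245],"spin":0},{"offset":[0.027,0.002,0.028],"spin":0},{"offset":[0.031,0.0025,0.0305],"spin":0},{"offset":[0.031,0.0025,0.0305],"spin":0}]'
python3 -m crank '[{"offset":[0,0,0],"spin":0},{"offset":[0,0,0],"spin":0},{"offset":[0,0,0],"spin":0},{"offset":[0,0,0],"spin":0},{"offset":[0,0,0],"spin":0},{"offset":[0,0,0],"spin":0},{"offset":[0,0,0],"spin":0},{"offset":[0,0,0],"spin":0}]'
python3 - <<'E'
from h import *
st=manip.read_state();w=manip.camera('wrist');s=manip.camera('scene')
print(np.round(st['eef_pos'],1),np.round(st['wrist_force'],1),st['finger_gap'])
save(np.hstack([cv2.resize(w['pixels'],(400,300)),cv2.resize(s['pixels'][160:260,230:360],(390,300))]),'w6.png')
E
```

```text
clock: 19.37
eef_pos: [527.2, 25.6, 117.6]
eef_rot: [3.139, -0.012, 0.079]
wrist_force: [-1.9, -4.1, 3.4]
finger_gap: 11.8
clock: 20.03
eef_pos: [527.2, 25.6, 117.6]
eef_rot: [3.139, -0.012, 0.079]
wrist_force: [-0.2, -3.4, 1.0]
finger_gap: 11.7
[527.2  25.6 117.6] [-0.2 -3.4  1. ] 11.68358521193014
```

View pics/w6.png

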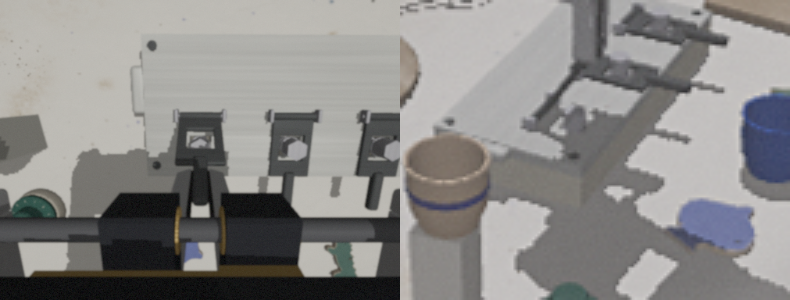

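Picture 9 shows cap 1 held open by its stem at wrist crop (200,170), with the bolt visible through its hole. Caps 2 and 3 are flat, and the cup is upright on the prop at scene crop (447,190). The tool rose 82 mm over the roughly 93 mm lever, which puts the cap at about 60°. Everything is still, so I'm handing in.

```bash
python3 -c "
from cell import manip
print(manip.sign_off()); s=manip.read_state(); print(s['clock'],s['eef_pos'],s['wrist_force'],s['finger_gap'])"
```

```text
the job is handed in; nothing more can be done
None
the job is handed in; nothing more can be done
```

The job is done and handed in at about 20 s of the 64 s allowed. The hand-in gave no verdict, and a state reading right after it was refused.

- **Cup:** I moved the banded clay cup from the mould to the white prop and let go. It stood upright about 3 mm off the prop's estimated centre, and was still upright in the last picture.
- **Bolts:** The middle bolt held at z = 65.9 mm under 9 N and the right-hand one at 65.3 mm under 43 N, so both are tight. The left-hand bolt went down to a hard stop at 60.0 mm, so it is the loose one and is fully sunk.
- **Cap:** I gripped cap 1's stem (fingers 11.7 mm apart) and lifted it along its arc to about 60°. That angle comes from the 82 mm the tool rose, not from a direct measurement. The arm was still, with the grip steady.
- **Other things:** Caps 2 and 3 looked shut in the last picture. I moved nothing near the timer or jar, but did not measure them again at the end.
- **What disagreed:** My bolt and cup position estimates differed by 3–6 mm between views, within what the tapping and grips needed. The tap on bolt 3 pressed harder than intended, but below the 120 N wrist limit.

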